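# Seat the post in the test chamber, then hold its lid half open

### The job

Slide the plain metal post down into the round port on the shoulder of the grey test chamber until it is fully home on its seat, and let go of it while the lid is still shut. Then lift the chamber's lid, which has a round black grip at its front, and hold it half open, at 45 degrees, so that the seated post can be inspected; the lid falls shut if released, so finish while still holding it there. Leave the brown vial, the white jar and the glass dish standing where they are.

Things in the scene. Friction and masses are not known exactly. Their poses are not given: they have to be found in the camera images.
- post_mid (a point): centre (half-way up) of the loose plain grey metal post, a round rod 12.7 mm in diameter and 75 mm long that stands upright on the worktop; its z axis runs along the rod. About 0.07 kg.
- chamber: grey box fixed to the worktop, 120 mm (x, depth) by 170 mm (y, width) by 64 mm high, hollow. Origin: centre of its underside; x points to its rear, where the lid's hinge is, y to its left, z up; turned by up to 0.25 rad. The right 120 mm of the top is the hinged white lid (5 mm thick, rises to 69 mm), the left 50 mm a fixed shoulder with the port.
- port_mouth (a point): centre of the mouth of the vertical port: a 14.7 mm hole, countersunk 4 mm all round at its mouth, in a 30 by 30 mm metal block 5 mm above the shoulder; mouth 69 mm above the worktop, at x -15, y +61 mm in the chamber's frame. The hole is 32 mm long; the seat lies 35 mm below the mouth: a post fully home stands 40 mm out of the block, its centre 2.5 mm above the mouth. z up.
- lid_grip (a point): black round grip of the lid: a cylinder 22 mm in diameter, 26 mm long, axis along its y (parallel to the hinge), origin at its centre. Lid shut: 66.5 mm above the worktop, 34 mm before the box's front wall, on a stem 10 mm wide, 6 mm thick, that runs back to the lid. Turns with the lid; its x axis points to the hinge. Fingers can pinch its flat ends (26 mm) or its round (22 mm).
- lid: the white hinged lid, 122 mm deep by 118 mm wide by 5 mm thick. Its origin lies on the hinge line at the box's rear top edge, 66.5 mm above the worktop, 157 mm straight behind the grip with the lid shut; its y axis is the hinge line (parallel to the chamber's y), its x axis points from the grip to the hinge.
- lid_angle (a joint): opening angle of the lid in rad: 0 shut, grows as the front rises, stops at 1.2. Lid about 0.24 kg with a weak closing spring (1.5 to 2 N at the grip); it falls shut when released from any angle.
- vial: brown glass vial with white cap, 25 mm across, 58 mm high, loose, to be left alone; origin at the centre of its underside
- jar: white jar with black cap, 41 mm across, 53 mm high, loose, to be left alone; origin at the centre of its underside
- dish: clear round dish, 68 mm across, 13 mm high, loose, to be left alone; origin at the centre of its underside
There are look-alikes about, which are no part of the job. There is more than one size of the chamber; the job needs the larger.

How it is judged (in metres and radians):
On the way:
1. the post is fully home in the port and let go, with the lid still shut (horizontal distance between post_mid and port_mouth below 0.004 m and z of post_mid in the frame of port_mouth below 0.006 m and angle between post_mid's own z axis and vertical below 0.12 rad and contact force between the fingers and post below 0.1 N and value of joint lid_angle below 0.1 rad), for 0.2 s.
At the end, for the whole second after the job is handed in: The fingers hold the lid (contact over 0.5 N), still, at 45 degrees within 7 degrees (0.665 to 0.905 rad), while the post stands in the port, upright and seated within 3.5 mm of fully home, untouched by the fingers (value of joint lid_angle between 0.665 and 0.905 rad and velocity of joint lid_angle between -0.1 and 0.1 rad/s and contact force between the fingers and lid above 0.5 N and contact force between post and lid below 0.1 N and horizontal distance between post_mid and port_mouth below 0.004 m and z of post_mid in the frame of port_mouth below 0.006 m and angle between post_mid's own z axis and vertical below 0.12 rad and contact force between the fingers and post below 0.1 N); the arm keeps its last pose, push and grip.
It fails at once if the vial is moved more than 30 mm (distance of vial from where it was at the start of the episode above 0.03 m).
It fails at once if the jar is moved more than 30 mm (distance of jar from where it was at the start of the episode above 0.03 m).
It fails at once if the dish is moved more than 30 mm (distance of dish from where it was at the start of the episode above 0.03 m).
It also fails if it takes over 64 s, if anything falls off the work surface, if the arm or the gripper's body presses on something with over 40 N, if the wrist force passes 120 N, or if a joint passes its speed limit or range.

### The arm

A 7-joint arm with a two-finger parallel gripper is mounted at the origin on a cart in front of the work surface, level with it; the furniture and walls round the work are solid. World frame = base frame: x ahead of the robot, y to its left, z up, the work surface at z = 0. Lengths are in mm, angles in rad, forces in N, time in s.
With the tool pointing down it reaches from about 425 to 875 mm from the base axis. Payload 4.7 kg.
Tool frame: the origin (TCP) lies at the very end of the fingers, on their centre line; the grasp point (between the pads) lies 19 mm behind it; z points along the fingers, y is the line along which they close (so a half turn about z gives the same grasp; the last joint's range is limited). The gripper opens to 85 mm and grips with 20 to 120 N. Pads are 22 mm wide; open, the fingers measure 114 mm over their backs; the gripper's body (76 mm by 85 mm) begins 54 mm behind the grasp point. The pads swing forward as they close: fully open they stand 13 mm farther back than shut.
Start: joints at [1.226, 0.321, -0.07, 1.45, 0.023, 1.371, -0.057], TCP at [228.229, -608.635, 231.349] pointing down, gripper open.
Joint ranges: [-2.86, 2.86], [-0.3, 2.09], [-1.38, 1.24], [0.06, 2.45], [-1.56, 4.7], [0.09, 2.05], [-2.69, 2.69]. Speed limits (rad/s): [2.57, 2.57, 3.14, 3.14, 3.14, 3.14, 3.14].

### API

Orientations are given as a unit quaternion [w, x, y, z].
In Python, from plant import bot, vision gives the robot as it stands.
- The arm moves only by the tool carry_out, never from a script. Its argument "commands" is a list of rows, each a list of 4 numbers: the shift along the tool's x, y, z normalised to -1 to 1, where 1 is 0.4 m, then the turn about the tool's z normalised to -1 to 1, where 1 is 30 degrees. A call has 1 to 5 rows; each row is the pose to reach, as a shift and turn from the pose commanded when the call began, along the tool's axes at that moment; what a row does not reach only later rows make up. A row lasts 1/10 s, in which the tool goes at most 50 mm and 8.59 degrees, less where a joint would pass 70% of its speed; a pose out of reach is approached as far as the arm can. A call with a number of a shift or a turn outside -1 to 1 is refused whole. A call with a gripper value outside its range is refused whole. "claw" is the opening, from -1 (shut) to 1 (fully open), set as the call begins (left out, the last holds). The fingers move at their own pace and stop on an object; "newtons" is the grip in N (left out, the last holds). Time passes only in rows, so rows that repeat a pose let the fingers close. It gives the time, the measured TCP pose, the force, the opening and the grip force at its end, in the units of the state.
- bot.get_state(): the state, without advancing time (a new reading comes with each control period).
- vision.capture(name): name is "scene" or "top" or "wrist"; returns a dict with "frame" (384x512x3 uint8, blue, green, red), "vertical_fov" (degrees; the focal length in pixels is half the picture's height over the tangent of half this angle, whatever the lens; pixels are square), "cx", "cy" (the principal point, pixels), "dist" ([k1, k2, p1, p2, k3] as OpenCV has them; the pictures are not rectified), "R" (3x3) and "t" (3): a world point X has camera coordinates R X + t; the wrist camera has in their place "mount" (4x4, takes a point from camera to tool coordinates, whose origin is the TCP and whose axes are the flange's). Camera axes: x right, y down, z forward; pixel columns grow to the right and rows downward; lengths in mm; the calibration is good to about 2 mm. A picture is of the moment at which its call begins: read the wrist's pose just before it. There is no depth.
- bot.job_done(): hands the job in; it is judged then, once.
The state is a dict: "time": time; "joint_positions": joint angles; "qd": joint speeds; "tau": joint torques, N m; "tcp_pos": TCP position; "eef_rot": TCP orientation; "contact_force": force on the tool from outside, world axes, zero at the start; "wrist_torque": the same for the moment, N m; "gripper_width": finger opening in mm; "finger_force": force on a finger pad.
Only numpy, scipy, OpenCV 4.12 (cv2) and the standard library are available. Lean on these libraries where they do the work, as an engineer would, in place of code of your own. Each camera call takes 0.05 s, during which the arm holds its last target. There are 200 camera calls.

## Working session

There is one attempt and no reset: what is moved stays moved. The work goes in short steps, Python scripts to look and compute and a tool call to move; the robot and the scene stay as the last step left them, time stands still between calls to the robot, and variables do not carry over. Pictures are saved under pics/ and viewed, at most 10 in all, crops included, and the job is handed in when it is done.

Besides the shell and the picture viewer there is one more tool, called after "Emit:" as name(argument=value, ...), one argument or row to a line, values as JSON. carry_out: Moves the arm, as the interface text tells. Scaled input: -1 to 1 covers 0.4 m each way for a shift and 30 degrees each way for a turn. Its arguments: {"type":"object","properties":{"commands":{"type":"array"},"claw":{"type":"number"},"newtons":{"type":"number"}},"required":["commands"]}

```bash
mkdir -p pics
cat > h.py <<'E'
import numpy as np, cv2, pickle
from plant import bot, vision
from scipy.spatial.transform import Rotation as Ro
def grab(n):
    s=bot.get_state(); c=vision.capture(n); c['s']=s
    if 'mount' in c:
        q=np.array(s['eef_rot']); T=np.eye(4); T[:3,:3]=Ro.from_quat(q[[1,2,3,0]]).as_matrix(); T[:3,3]=s['tcp_pos']
        M=np.linalg.inv(T@np.array(c['mount'])); c['R']=M[:3,:3]; c['t']=M[:3,3]
    c['R']=np.array(c['R']);c['t']=np.array(c['t'])
    f=192/np.tan(np.radians(c['vertical_fov'])/2); c['K']=np.array([[f,0,c['cx']],[0,f,c['cy']],[0,0,1.]]); c['d']=np.array(c['dist'],float)
    return c
def ray(c,uv):
    p=cv2.undistortPoints(np.array([[uv]],float),c['K'],c['d'])[0,0]
    return -c['R'].T@c['t'], c['R'].T@np.array([p[0],p[1],1])
def onz(c,uv,z):
    o,d=ray(c,uv); return o+d*(z-o[2])/d[2]
def px(c,X):
    return cv2.projectPoints(np.array(X,float).reshape(-1,1,3),cv2.Rodrigues(c['R'])[0],c['t'],c['K'],c['d'])[0][:,0]
def tool(s,v):
    q=np.array(s['eef_rot']); return Ro.from_quat(q[[1,2,3,0]]).as_matrix().T@v
def save(c,f): pickle.dump(c,open(f,'wb'))
def load(f): return pickle.load(open(f,'rb'))
E
python3 - <<'E'
from h import *
s=bot.get_state();print({k:np.round(v,3) for k,v in s.items()})
a=grab('scene');b=grab('top');save(a,'a.pkl');save(b,'b.pkl')
cv2.imwrite('pics/a.png',cv2.resize(a['frame'],(800,600)));cv2.imwrite('pics/b.png',cv2.resize(b['frame'],(800,600)))
for c in(a,b):print(-c['R'].T@c['t'],c['vertical_fov'],c['R'].round(2).tolist())
E
```

```text
{'time': np.float64(0.0), 'joint_positions': array([ 1.226,  0.322, -0.07 ,  1.452,  0.023,  1.371, -0.057]), 'qd': array([-0.002,  0.002,  0.001,  0.001,  0.001, -0.002,  0.003]), 'tau': array([ 1.0000e-03, -4.9358e+01, -3.8200e-01, -3.1433e+01,  1.3000e-02,
        1.1000e-02,  0.0000e+00]), 'tcp_pos': array([ 228.03 , -608.12 ,  230.232]), 'eef_rot': array([-0.001,  0.984,  0.178, -0.   ]), 'contact_force': array([-0.16 , -0.193, -0.87 ]), 'wrist_torque': array([-0.039,  0.041,  0.038]), 'finger_force': np.float64(0.0), 'gripper_width': np.float64(85.108)}
[-103.24086885  611.78115367 1014.79653102] 43.86951262826971 [[-0.68, -0.74, -0.02], [-0.54, 0.51, -0.67], [0.5, -0.45, -0.74]]
[ 318.74571503   32.10514359 1410.49092059] 45.407883262708566 [[-0.03, -1.0, -0.02], [-0.98, 0.03, -0.18], [0.18, 0.01, -0.98]]
```

View pics/a.png

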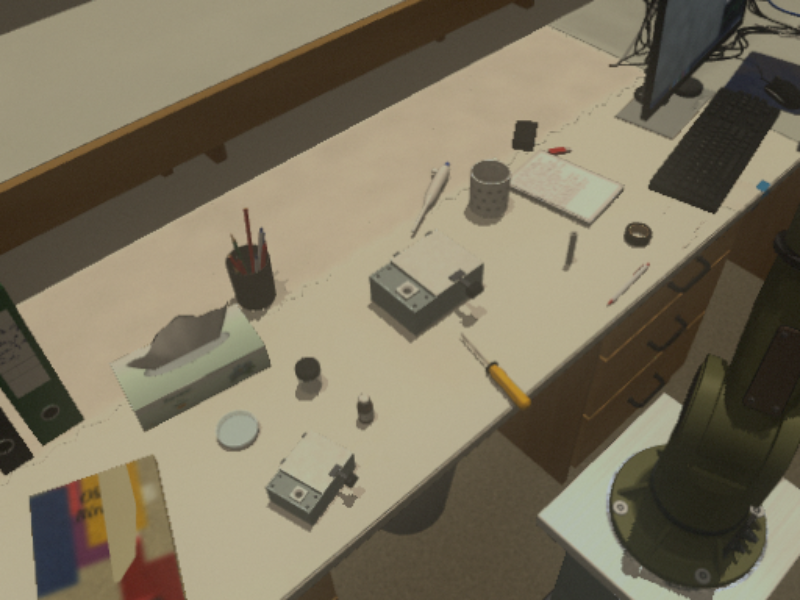

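View pics/b.png

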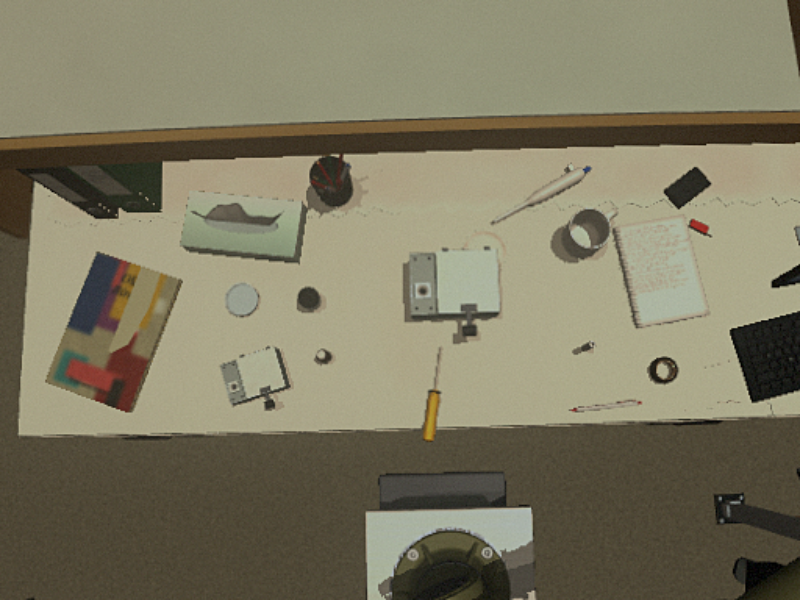

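The scene view shows the post at (571,248) and the larger chamber at (430,280). In the top view the post is at (584,348), the chamber at (452,285), the port at (422,291) and the grip at (469,327). The smaller chamber at left is the decoy.

Run:
```python
from h import *
a,b=load('a.pkl'),load('b.pkl');k=.64
def tri(ua,ub):
    o1,d1=ray(a,ua);o2,d2=ray(b,ub);A=np.c_[d1,-d2];s=np.linalg.lstsq(A,o2-o1,rcond=None)[0]
    return ((o1+d1*s[0]+o2+d2*s[1])/2).round(1),np.linalg.norm(o1+d1*s[0]-o2-d2*s[1]).round(1)
P=lambda *x:np.array(x)*k
print('port',tri(P(407,290),P(422,291)),onz(b,P(422,291),69),onz(a,P(407,290),69))
print('posttop',tri(P(573,234),P(592,345)),onz(b,P(592,345),75),onz(a,P(573,234),75))
print('postbase',onz(b,P(577,351),0),onz(a,P(569,264),0))
print('grip',onz(b,P(469,328),70),onz(a,P(470,282),70))
for n,p in dict(tl=(414,251),shl_fr=(408,312),lid_rr=(498,249),lid_fr=(499,312)).items():print(n,onz(b,P(*p),66))
for n,p in dict(tl=(241,300),jar=(308,299),vial=(323,356)).items():print(n,onz(b,P(*p),40))
m=b['frame'][190:260,340:420];cv2.imwrite('pics/c.png',np.hstack([cv2.resize(b['frame'][210:235,360:390],(480,400),interpolation=0),cv2.resize(a['frame'][140:175,350:380],(320,373),interpolation=0)[:373].repeat(1,0) if 0 else cv2.resize(a['frame'][140:175,350:380],(320,400),interpolation=0)]))
```

```text
port (array([562. ,  34.9,  63.9]), np.float64(1.2)) [561.4898963   35.28112744  69.        ] [557.87473496  37.68555524  69.        ]
posttop (array([ 449.2, -280. ,   70.9]), np.float64(1.8)) [ 448.09920004 -279.5696659    75.        ] [ 447.57948418 -275.58996315   75.        ]
postbase [ 444.47167669 -266.53984695    0.        ] [ 443.33084375 -275.10864369    0.        ]
grip [487.89148857 -51.0457714   70.        ] [495.79360186 -54.30516717  70.        ]
tl [640.74516395  48.39362316  66.        ]
shl_fr [522.39583654  63.00488707  66.        ]
lid_rr [ 639.66853823 -113.34110431   66.        ]
lid_fr [ 517.16382881 -109.32249291   66.        ]
tl [559.70375224 389.82206863  40.        ]
jar [557.71313312 257.72214183  40.        ]
vial [445.79713389 229.00593734  40.        ]
```

View pics/c.png

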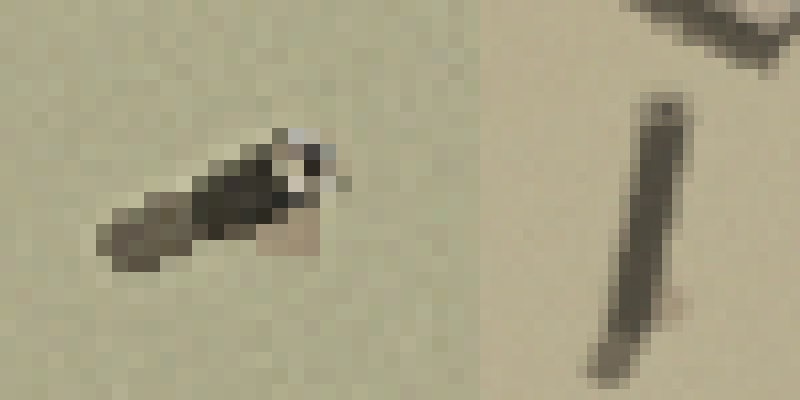

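Post stands near (447,-278) with its top around 71-75 mm, and the port is near (560,36). Both fit the given heights, so I'll move to look closer.

Emit:
carry_out(
  commands=[
    [0.1,-0.07,0,0.2],
    [0.2,-0.14,0,0.4],
    [0.3,-0.21,0,0.6],
    [0.4,-0.28,0,0.68],
    [0.5,-0.35,0,0.68],
  ],
  claw=1,
)

```text
time: 0.6
tcp_pos: [367.0, -405.3, 231.0]
eef_rot: [-0.0, 1.0, 0.001, -0.0]
contact_force: [0.9, -0.1, 0.9]
gripper_width: 85.1
finger_force: 0.0
```

Run:
```python
from h import *
w=grab('wrist');print(np.round(w['mount'],3).tolist(),w['vertical_fov'],w['K'].round(1).tolist(),w['s']['tcp_pos'],w['s']['eef_rot'],w['s']['time'])
print(tool(w['s'],np.array([447,-278,230])-w['s']['tcp_pos'])/400, px(w,[447,-278,75]))
```

```text
[[0.001, -0.962, -0.272, 69.024], [1.0, 0.001, -0.001, -0.286], [0.001, -0.272, 0.962, -140.654], [0.0, 0.0, 0.0, 1.0]] 64.04711913091717 [[307.0, 0.0, 256.9], [0.0, 307.0, 195.0], [0.0, 0.0, 1.0]] [ 366.97311915 -405.34986786  230.96296359] [-8.59879341e-05  9.99999610e-01  8.52460817e-04 -2.13168618e-04] 0.6
[ 0.20061073 -0.3180327   0.00237672] [[120.41406436  96.23039985]]
```

Emit:
carry_out(
  commands=[
    [0.07,-0.11,0,0],
    [0.14,-0.22,0.05,0],
    [0.2,-0.32,0.1,0],
    [0.2,-0.32,0.15,0],
    [0.2,-0.32,0.15,0],
  ],
)

```text
time: 1.15
tcp_pos: [444.9, -275.8, 168.1]
eef_rot: [-0.002, 1.0, 0.004, -0.003]
contact_force: [-0.7, 0.5, -1.0]
gripper_width: 85.8
finger_force: 0.0
```

Run:
```python
from h import *
w=grab('wrist');save(w,'w1.pkl');print(w['s']['tcp_pos'])
f=w['frame'].copy()
for z in(0,75):
    p=px(w,[447,-278,z])[0];cv2.circle(f,tuple(int(x) for x in p),3,(0,0,255),1)
cv2.imwrite('pics/d.png',cv2.resize(f,(800,600)))
```

```text
[ 444.94346392 -275.7836298   168.05864955]
```

View pics/d.png

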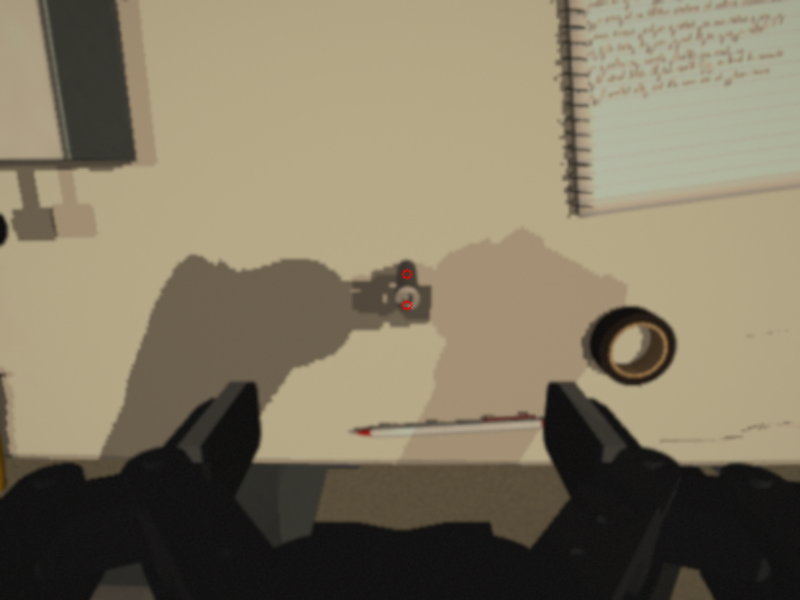

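The wrist view shows the post's top ring at (407,296), between the open fingers, with the chamber at upper left.

Run:
```python
from h import *
w=load('w1.pkl');X=onz(w,np.array([407,296])*.64,75);print(X)
s=bot.get_state();print(s['tcp_pos'],tool(s,X-[0,0,75-45]-s['tcp_pos'])/400)
```

```text
[ 451.99249539 -277.77630026   75.        ]
[ 444.85293389 -278.41146833  169.87244923] [ 0.01892572 -0.00102037  0.31212006]
```

Emit:
carry_out(
  commands=[
    [0.018,0,0.1,0],
    [0.018,0,0.2,0],
    [0.018,0,0.28,0],
    [0.018,0,0.312,0],
    [0.018,0,0.312,0],
  ],
  claw=-0.2,
)

```text
time: 1.7
tcp_pos: [451.7, -280.3, 45.7]
eef_rot: [-0.0, 1.0, 0.0, -0.001]
contact_force: [-0.5, -0.7, 0.6]
gripper_width: 34.2
finger_force: 0.0
```

Emit:
carry_out(
  commands=[
    [0,0,0,0],
    [0,0,0,0],
    [0,0,0,0],
    [0,0,0,0],
    [0,0,0,0],
  ],
  claw=-1,
  newtons=40,
)

```text
time: 2.2
tcp_pos: [454.6, -280.4, 48.7]
eef_rot: [0.002, 1.0, 0.001, 0.002]
contact_force: [0.3, -0.8, 6.6]
gripper_width: 11.1
finger_force: 39.4
```

Emit:
carry_out(
  commands=[
    [0,0,0,0],
    [0,0,0,0],
    [0,0,0,0],
    [0,0,0,0],
    [0,0,0,0],
  ],
)

```text
time: 2.7
tcp_pos: [454.6, -280.4, 48.7]
eef_rot: [0.002, 1.0, 0.001, 0.002]
contact_force: [0.1, -1.3, 7.1]
gripper_width: 11.3
finger_force: 39.4
```

Run:
```python
from h import *
w=grab('wrist');save(w,'w2.pkl');print(w['s']['tcp_pos'],w['s']['gripper_width'],w['s']['joint_positions'])
cv2.imwrite('pics/e.png',cv2.resize(w['frame'][60:300,90:410],(800,600)))
```

```text
[ 454.63638906 -280.42266413   48.66685158] 11.335324609308847 [ 0.77621654  0.25917603 -0.30552754  1.93123775  0.09566726  0.96062471
 -1.14232059]
```

View pics/e.png

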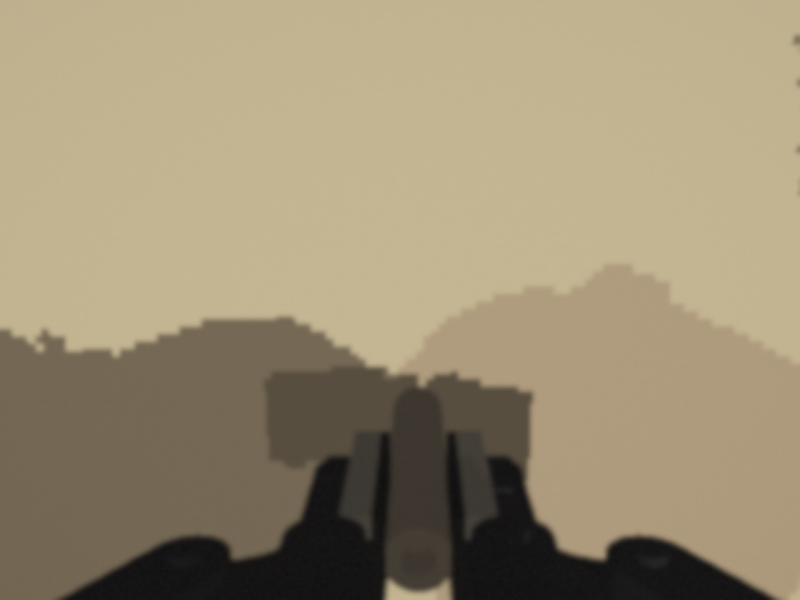

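Post held (top at (418,560) in the crop, upright between the pads). Lifting and moving to view the port.

Run:
```python
from h import *
w=load('w2.pkl');X=onz(w,[257.2,284],75);print(X,tool(w['s'],X-w['s']['tcp_pos']))
```

```text
[ 452.16354548 -280.14877992   75.        ] [ -2.38873662  -0.20137224 -26.34156526]
```

Emit:
carry_out(
  commands=[
    [0,0,-0.1,0],
    [0,0,-0.2,0],
    [0,0,-0.3,0],
    [0,-0.1,-0.32,0],
    [0,-0.2,-0.32,0],
  ],
)

```text
time: 3.25
tcp_pos: [454.2, -199.3, 177.4]
eef_rot: [0.001, 1.0, -0.0, 0.002]
contact_force: [1.1, 0.7, -1.3]
gripper_width: 11.0
finger_force: 39.2
```

Emit:
carry_out(
  commands=[
    [0.03,-0.12,0,0],
    [0.05,-0.24,0,0],
    [0.08,-0.36,0,0],
    [0.1,-0.48,0,0],
    [0.12,-0.585,0,0],
  ],
)

```text
time: 3.75
tcp_pos: [500.1, 38.0, 175.0]
eef_rot: [0.0, 1.0, 0.002, 0.0]
contact_force: [0.9, -0.3, -0.8]
gripper_width: 11.4
finger_force: 39.2
```

Emit:
carry_out(
  commands=[
    [0,0,0,0],
    [0,0,0,0],
  ],
)

```text
time: 3.95
tcp_pos: [500.1, 36.2, 174.7]
eef_rot: [0.0, 1.0, 0.003, 0.0]
contact_force: [-0.1, -0.8, -1.3]
gripper_width: 11.2
finger_force: 39.2
```

Run:
```python
from h import *
w=grab('wrist');save(w,'w3.pkl');print(w['s']['tcp_pos'],w['s']['eef_rot'])
cv2.imwrite('pics/f.png',cv2.resize(w['frame'],(800,600)))
```

```text
[500.11093919  36.22929946 174.66579261] [2.27957245e-04 9.99995439e-01 3.01152919e-03 7.39565152e-06]
```

View pics/f.png

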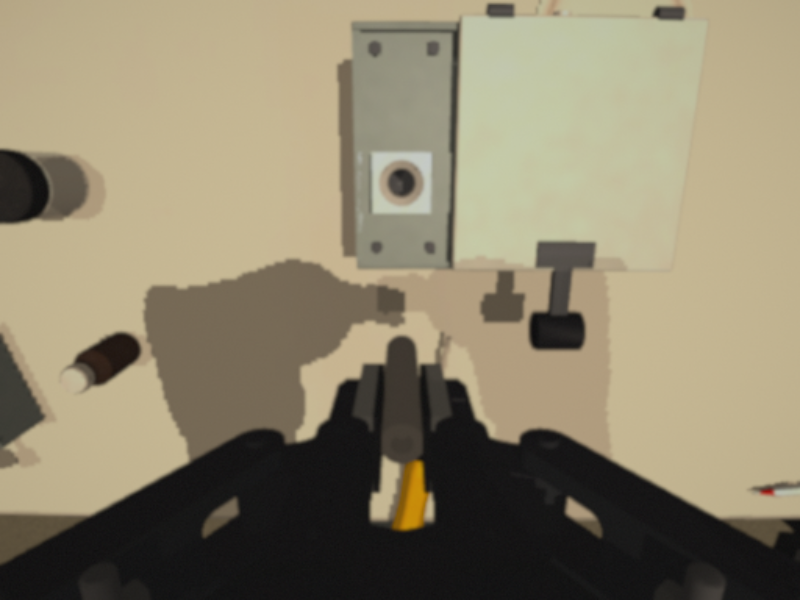

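The wrist view shows the port at (401,182), in its block (372-432, 152-214), the grip at (557,330), and the post's lower end at (401,345).

Run:
```python
from h import *
w=load('w3.pkl');f=w['frame'];s=w['s'];g=f.min(2)
# block: bright pixels near port
m=(g>150).astype(np.uint8);sub=np.zeros_like(m);sub[90:145,230:283]=m[90:145,230:283]
cs,_=cv2.findContours(sub,cv2.RETR_EXTERNAL,2);c=max(cs,key=cv2.contourArea);r=cv2.minAreaRect(c);print('block',r,np.array(r[0])/.64)
hole=np.zeros_like(m);hole[102:132,242:273]=(f.max(2)[102:132,242:273]<185)
cs,_=cv2.findContours(hole,cv2.RETR_EXTERNAL,2);c=max(cs,key=cv2.contourArea);e=cv2.fitEllipse(c);print('hole',e)
for n,u in(('b',r[0]),('h',e[0])):print(n,onz(w,u,69),tool(s,onz(w,u,69)-s['tcp_pos']))
q=[onz(w,p,69)[:2] for p in cv2.boxPoints(r)];print([np.linalg.norm(q[i]-q[i-1]).round(1) for i in range(4)])
print('grip',onz(w,np.array([557,330])*.64,70))
P=lambda x,y,z:onz(w,np.array([x,y])*.64,z)
for n,a,b in(('rear-front seamL',P(452,265,69),P(459,20,69)),('left wall',P(358,267,64),P(352,28,64)),('lidR',P(673,269,69),P(706,20,69)),('front lid',P(673,270,69),P(453,268,69))):
  d=b-a;print(n,a,b,np.degrees(np.arctan2(d[1],d[0])).round(2))
R=Ro.from_quat(np.array(s['eef_rot'])[[1,2,3,0]]).as_matrix()
for x in(-2.4,):
  for z in(-26.3,48.7):
    for yy in(-6.35,6.35):print(z,yy,px(w,R@[x,yy-.2,z]+s['tcp_pos'])/.64)
  print('far edge bottom',px(w,R@[x+6.35,-.2,48.7]+s['tcp_pos'])/.64,'near top',px(w,R@[x-6.35,-.2,-26.3]+s['tcp_pos'])/.64)
```

```text
block ((257.0, 116.5), (39.0, 38.0), 90.0) [401.5625  182.03125]
hole ((256.8801574707031, 116.34979248046875), (28.054780960083008, 29.078208923339844), 166.1971893310547)
b [563.04330142  36.95175326  69.        ] [ 62.93415423  -0.39157632 105.66646953]
h [563.15645878  37.04586907  69.        ] [ 63.0478764   -0.48500886 105.66642845]
[np.float64(29.6), np.float64(29.1), np.float64(29.6), np.float64(30.1)]
grip [486.12252396 -47.69482548  70.        ]
rear-front seamL [521.19551824  10.35234644  69.        ] [636.10677342  10.96233215  69.        ] 0.3
left wall [518.79774912  59.86367447  64.        ] [633.69196767  60.83707363  64.        ] 0.49
lidR [ 520.03849724 -106.51320673   69.        ] [ 638.28353452 -104.35982549   69.        ] 1.04
front lid [ 519.50187697 -106.59906722   69.        ] [519.60714719   9.77374064  69.        ] 89.95
-26.3 -6.35 [[378.39249419 443.69389075]]
-26.3 6.35 [[425.32521784 443.74310908]]
48.7 -6.35 [[386.73113843 345.62314812]]
48.7 6.35 [[416.93408353 345.65170436]]
far edge bottom [[401.84710366 331.33778303]] near top [[401.83529091 464.06078931]]
```

Block measures 30×30 mm as it should, and yaw is about 0.5°. Moving over the port and down to just above its mouth.

Emit:
carry_out(
  commands=[
    [0.08,0,0,0],
    [0.166,0,0,0],
    [0.166,0,0.06,0],
    [0.166,0,0.12,0],
    [0.166,0,0.12,0],
  ],
)

```text
time: 4.5
tcp_pos: [564.0, 32.6, 122.8]
eef_rot: [0.0, 1.0, -0.0, -0.004]
contact_force: [-0.8, -0.3, -0.4]
gripper_width: 11.6
finger_force: 39.3
```

Run:
```python
from h import *
w=grab('wrist');save(w,'w4.pkl');print(w['s']['tcp_pos'],w['s']['contact_force'])
cv2.imwrite('pics/g.png',cv2.resize(w['frame'][180:330,157:357],(800,600)))
print((px(w,[563.1,37,69])-[157,180])*4)
```

```text
[563.98451903  32.58536189 122.82820766] [-0.82061497 -0.3045154  -0.41563838]
[[375.37088994 143.33083613]]
```

View pics/g.png

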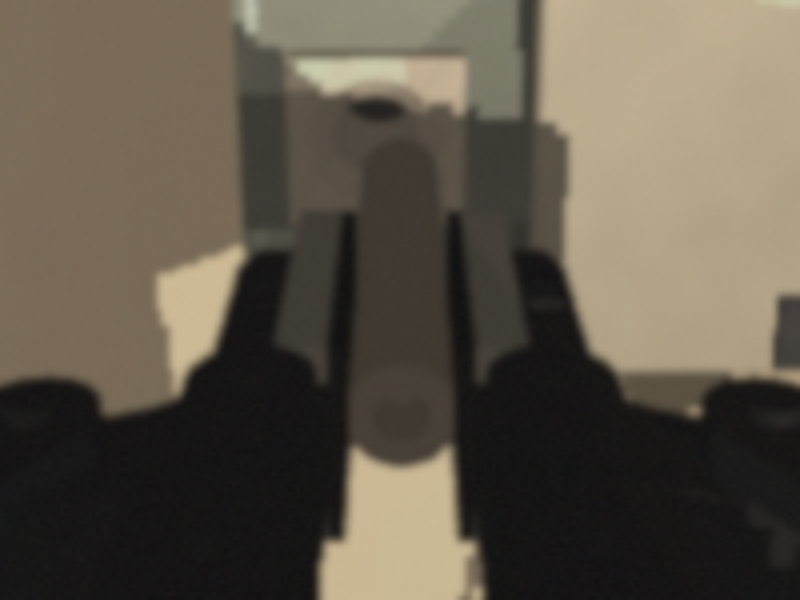

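The crop shows the block centred at column 376 and the post at 400, so the post is about 4 mm off to the right. Its far bottom edge is at row 138.

Run:
```python
from h import *
w=load('w4.pkl');u=lambda x,y:np.array([157+x/4,180+y/4])
for z in(72,74,76):print('post far bottom edge',z,onz(w,u(400,138),z))
print('post top near edge',onz(w,u(400,464),149))
print('block far edge',onz(w,u(376,57),69),'ring far',onz(w,u(376,80),69))
print('block L,R',onz(w,u(286,100),69),onz(w,u(467,100),69), bot.get_state()['tcp_pos'])
```

```text
post far bottom edge 72 [565.13419858  32.86775433  72.        ]
post far bottom edge 74 [565.8562238   32.86847568  74.        ]
post far bottom edge 76 [566.57824902  32.86919704  76.        ]
post top near edge [555.80823985  32.8804105  149.        ]
block far edge [578.1791911   36.81763744  69.        ] ring far [574.22290187  36.83767268  69.        ]
block L,R [570.74031112  51.80734121  69.        ] [570.751806    21.74118023  69.        ] [565.23578086  33.11369293 124.90590088]
```

Emit:
carry_out(
  commands=[
    [0.008,-0.01,0,0],
    [0.008,-0.01,0,0],
    [0.008,-0.01,0.02,0],
    [0.008,-0.01,0.035,0],
    [0.008,-0.01,0.045,0],
  ],
)

```text
time: 5.05
tcp_pos: [575.2, 39.6, 116.1]
eef_rot: [0.001, 1.0, 0.001, 0.006]
contact_force: [-6.0, -1.3, 38.7]
gripper_width: 11.3
finger_force: 43.9
```

Emit:
carry_out(
  commands=[
    [0,0,0.01,0],
    [0,0,0.02,0],
    [0,0,0.03,0],
    [0,0,0.035,0],
    [0,0,0.035,0],
  ],
)

```text
time: 5.55
tcp_pos: [585.8, 40.3, 109.9]
eef_rot: [0.0, 1.0, 0.001, 0.018]
contact_force: [5.8, -1.6, 48.0]
gripper_width: 11.0
finger_force: 52.7
```

It jammed on the rim. Backing off to look.

Emit:
carry_out(
  commands=[
    [0,0,-0.04,0],
    [0,0,-0.08,0],
    [0,0,-0.11,0],
    [0,0,-0.11,0],
    [0,0,-0.11,0],
  ],
)

```text
time: 6.05
tcp_pos: [569.1, 39.1, 137.5]
eef_rot: [0.0, 1.0, 0.001, -0.001]
contact_force: [-0.0, -0.7, -0.6]
gripper_width: 11.0
finger_force: 47.8
```

Run:
```python
from h import *
w=grab('wrist');save(w,'w5.pkl');print(w['s']['tcp_pos'],w['s']['contact_force'],w['s']['eef_rot'],px(w,[563,37,69]))
cv2.imwrite('pics/i.png',cv2.resize(w['frame'][160:340,137:377],(800,600)))
```

```text
[569.10997053  39.07787967 137.46400152] [-0.0298445  -0.70486087 -0.55189439] [ 7.95531762e-05  9.99998686e-01  1.34556119e-03 -9.00588427e-04] [[260.28071474 216.18726035]]
```

View pics/i.png

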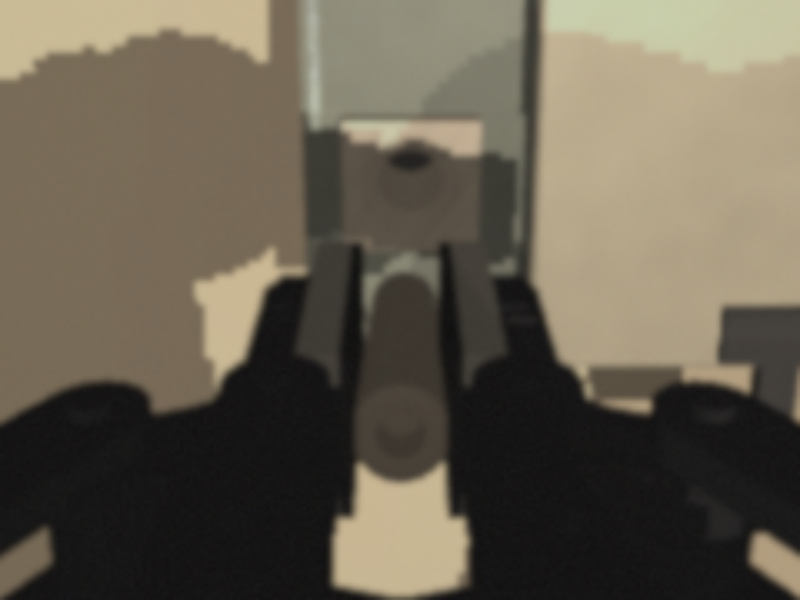

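The block and hole are visible, but the post now looks tilted, with its bottom towards −x. Computing the tilt.

```bash
cat > tilt.py <<'E'
from h import *
from scipy.optimize import least_squares
def tilt(w,top,bot_):
    M=np.array(w['mount']);
    def proj(X):
        Y=np.linalg.inv(M)@np.r_[X,1];return cv2.projectPoints(Y[:3].reshape(1,1,3),np.zeros(3),np.zeros(3),w['K'],w['d'])[0][0,0]
    def pts(p):
        th,s=p; ax=np.array([np.sin(th),0,np.cos(th)]);e=np.array([np.cos(th),0,-np.sin(th)])*6.35
        g=np.array([-2.4,0,-19]);t=g+ax*s;b=t+75*ax;return t,b,t-e,b+e
    f=lambda p:[proj(pts(p)[2])[1]-top,proj(pts(p)[3])[1]-bot_]
    r=least_squares(f,[0,-7]);t,b,_,_=pts(r.x);return np.degrees(r.x[0]),r.x[1],t.round(1),b.round(1)
E
python3 - <<'E'
from tilt import *
print(tilt(load('w3.pkl'),461*.64,337*.64))
print(tilt(load('w4.pkl'),180+464/4,180+138/4))
print(tilt(load('w5.pkl'),160+480/3.333,160+273/3.333))
E
```

```text
(np.float64(-2.5238922866563107), np.float64(-5.986775731954127), array([ -2.1,   0. , -25. ]), array([-5.4,  0. , 49.9]))
(np.float64(-1.635668490317937), np.float64(-6.657012638289953), array([ -2.2,   0. , -25.7]), array([-4.4,  0. , 49.3]))
(np.float64(-15.96351578770196), np.float64(-18.835166213755222), array([  2.8,   0. , -37.1]), array([-17.8,   0. ,  35. ]))
```

Run:
```python
from h import *
w=load('w5.pkl');M=np.array(w['mount']);u=lambda x,y:np.array([137+x/3.3333,160+y/3.3333])
def ontool(p,z):
    q=cv2.undistortPoints(np.array([[p]],float),w['K'],w['d'])[0,0];d=M[:3,:3]@[q[0],q[1],1];o=M[:3,3];return o+d*(z-o[2])/d[2]
for z in(64,66.5,68.5,71):
  L,R,F,N=[ontool(u(*p),z) for p in((341,121),(483,121),(412,120),(412,245))]
  print(z,'width',(R-L)[1].round(1),'yc',((L+R)/2)[1].round(2),'far x-15',F[0]-15,'near+15',N[0]+15)
```

```text
64 width 29.6 yc 2.17 far x-15 -4.548250194016845 near+15 -2.578032945885326
66.5 width 29.9 yc 2.2 far x-15 -5.263782674650258 near+15 -3.635970380526004
68.5 width 30.2 yc 2.22 far x-15 -5.836208659156981 near+15 -4.482320328238558
71 width 30.6 yc 2.25 far x-15 -6.55174113979038 near+15 -5.540257762879236
```

Emit:
carry_out(
  commands=[
    [0.032,0.004,0,0],
    [0.032,0.004,0.03,0],
    [0.032,0.004,0.06,0],
    [0.032,0.004,0.075,0],
    [0.032,0.004,0.078,0],
  ],
  newtons=20,
)

```text
time: 6.6
tcp_pos: [582.3, 37.6, 106.2]
eef_rot: [0.0, 1.0, 0.002, -0.0]
contact_force: [0.8, -1.3, 0.0]
gripper_width: 11.1
finger_force: 47.7
```

Emit:
carry_out(
  commands=[
    [0,0,0.004,0],
    [0,0,0.008,0],
    [0,0,0.012,0],
    [0,0,0.012,0],
  ],
)

```text
time: 7.0
tcp_pos: [582.3, 37.7, 102.0]
eef_rot: [0.0, 1.0, 0.001, -0.0]
contact_force: [-0.0, 0.5, -1.3]
gripper_width: 11.2
finger_force: 47.7
```

Emit:
carry_out(
  commands=[
    [0,0,0.005,0],
    [0,0,0.008,0],
    [0,0,0.008,0],
  ],
)

```text
time: 7.3
tcp_pos: [582.4, 37.5, 99.1]
eef_rot: [0.0, 1.0, 0.001, -0.0]
contact_force: [-0.2, -0.6, 0.1]
gripper_width: 11.0
finger_force: 47.7
```

Emit:
carry_out(
  commands=[
    [-0.01,0,0,0],
    [-0.02,0,-0.002,0],
    [-0.03,0,-0.003,0],
    [-0.036,0,-0.004,0],
    [-0.036,0,-0.004,0],
  ],
)

```text
time: 7.8
tcp_pos: [571.7, 37.3, 102.6]
eef_rot: [0.0, 1.0, 0.001, 0.004]
contact_force: [8.5, -1.4, -0.3]
gripper_width: 11.1
finger_force: 46.9
```

Emit:
carry_out(
  commands=[
    [-0.01,0,0,0],
    [-0.018,0,0,0],
    [-0.018,0,0,0],
  ],
)

```text
time: 8.1
tcp_pos: [565.4, 37.3, 103.4]
eef_rot: [0.0, 1.0, 0.001, 0.005]
contact_force: [7.2, -1.1, 1.7]
gripper_width: 11.2
finger_force: 46.8
```

Run:
```python
from h import *
w=grab('wrist');save(w,'w6.pkl');print(w['s']['tcp_pos'],w['s']['contact_force'])
cv2.imwrite('pics/j.png',cv2.resize(w['frame'][180:330,157:357],(800,600)))
```

```text
[565.40923639  37.28690415 103.41637657] [ 7.20707785 -1.14734911  1.66318559]
```

View pics/j.png

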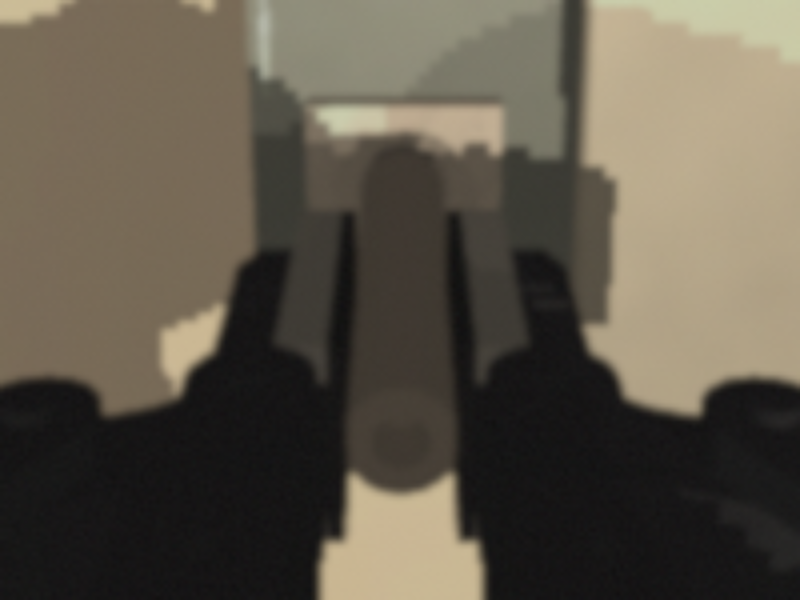

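The post looks upright, with its tip in the port's countersink (far edge at row 140, top near edge at row 490).

Run:
```python
from tilt import *
print(tilt(load('w6.pkl'),180+490/4,180+142/4))
```

```text
(np.float64(-0.8805156195956667), np.float64(-11.377805245094825), array([ -2.2,   0. , -30.4]), array([-3.4,  0. , 44.6]))
```

Emit:
carry_out(
  commands=[
    [0,0,0.003,0],
    [0,0,0.006,0],
    [0,0,0.01,0],
    [0,0,0.013,0],
    [0,0,0.013,0],
  ],
)

```text
time: 8.65
tcp_pos: [565.5, 37.3, 98.2]
eef_rot: [0.0, 1.0, 0.001, 0.005]
contact_force: [7.3, -1.4, 1.7]
gripper_width: 11.2
finger_force: 46.8
```

Emit:
carry_out(
  commands=[
    [0.004,0,0.004,0],
    [0.005,0,0.01,0],
    [0.005,0,0.015,0],
    [0.005,0,0.02,0],
    [0.005,0,0.02,0],
  ],
)

```text
time: 9.15
tcp_pos: [565.8, 37.4, 88.8]
eef_rot: [0.0, 1.0, 0.001, 0.003]
contact_force: [6.5, -1.1, 0.8]
gripper_width: 11.0
finger_force: 46.8
```

Emit:
carry_out(
  commands=[
    [0.004,0,0.006,0],
    [0.005,0,0.012,0],
    [0.005,0,0.018,0],
    [0.005,0,0.02,0],
    [0.005,0,0.02,0],
  ],
)

```text
time: 9.65
tcp_pos: [566.1, 37.4, 79.8]
eef_rot: [0.0, 1.0, 0.001, 0.001]
contact_force: [5.6, -1.6, 1.6]
gripper_width: 11.3
finger_force: 46.8
```

Emit:
carry_out(
  commands=[
    [0,0,0.004,0],
    [0,0,0.008,0],
    [0,0,0.008,0],
  ],
)

```text
time: 9.95
tcp_pos: [566.2, 37.5, 77.3]
eef_rot: [0.0, 1.0, 0.001, 0.001]
contact_force: [4.4, -1.2, 5.8]
gripper_width: 11.2
finger_force: 47.3
```

Emit:
carry_out(
  commands=[
    [0,0,0.004,0],
    [0,0,0.008,0],
    [0,0,0.008,0],
  ],
)

```text
time: 10.25
tcp_pos: [567.0, 37.6, 77.1]
eef_rot: [0.001, 1.0, 0.001, 0.002]
contact_force: [-0.6, -1.6, 22.3]
gripper_width: 11.5
finger_force: 49.1
```

Emit:
carry_out(
  commands=[
    [0,0,-0.004,0],
    [0,0,-0.008,0],
    [0,0,-0.008,0],
    [0,0,-0.008,0],
    [0,0,-0.008,0],
  ],
  claw=-0.2,
)

```text
time: 10.75
tcp_pos: [564.3, 37.7, 75.7]
eef_rot: [-0.0, 1.0, 0.001, -0.001]
contact_force: [0.4, 0.2, -0.1]
gripper_width: 34.1
finger_force: 0.0
```

Emit:
carry_out(
  commands=[
    [0,0,0,0],
    [0,0,0,0],
    [0,0,0,0],
  ],
)

```text
time: 11.05
tcp_pos: [565.1, 37.6, 76.4]
eef_rot: [0.0, 1.0, 0.001, -0.0]
contact_force: [0.3, -0.1, 0.1]
gripper_width: 34.1
finger_force: 0.0
```

Seat contact felt at 22 N, with the TCP at 77 mm where I expected about 78; the post is released. Now raise, check it, and go over the grip.

Emit:
carry_out(
  commands=[
    [0,0,-0.08,0],
    [0,0,-0.16,0],
    [0,0,-0.25,0],
    [-0.1,0.05,-0.25,0],
    [-0.2,0.15,-0.25,0],
  ],
)

```text
time: 11.55
tcp_pos: [490.1, -15.4, 177.8]
eef_rot: [-0.001, 1.0, 0.004, 0.001]
contact_force: [0.0, -1.4, -0.0]
gripper_width: 34.2
finger_force: 0.0
```

Emit:
carry_out(
  commands=[
    [0,0.067,0,0],
    [0,0.067,0,0],
    [0,0.067,0,0],
  ],
  claw=0.2,
)

```text
time: 11.85
tcp_pos: [490.1, -45.0, 176.8]
eef_rot: [-0.0, 1.0, 0.001, 0.0]
contact_force: [0.0, 0.7, -0.0]
gripper_width: 51.4
finger_force: 0.0
```

Run:
```python
from h import *
w=grab('wrist');save(w,'w7.pkl');print(w['s']['tcp_pos'],w['s']['eef_rot'],w['s']['gripper_width'])
cv2.imwrite('pics/k.png',cv2.resize(w['frame'],(800,600)))
print(px(w,[[563,37,109],[563,37,69],[485,-49,70]])/.64)
```

```text
[490.10072523 -44.98257361 176.75250351] [-5.27730840e-05  9.99999746e-01  6.26661848e-04  3.35747041e-04] 51.446549044263854
[[207.11839573 160.18014314]
 [238.36389305 161.62498098]
 [409.65774489 312.30312151]]
```

View pics/k.png

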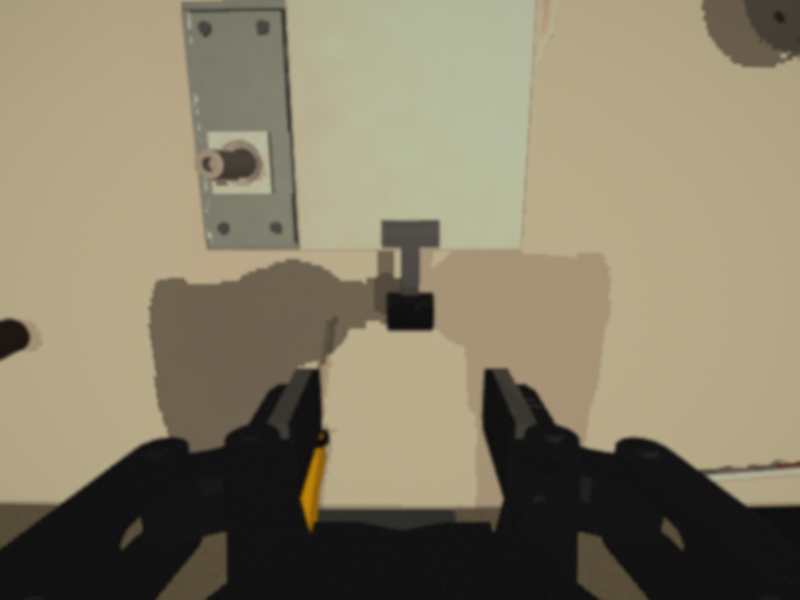

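The post's top is at (210,163), against a predicted (207,160), so it is fully seated. The grip is at (410,311) as predicted. Descending onto it.

Emit:
carry_out(
  commands=[
    [-0.0125,0.0105,0.1,0],
    [-0.0125,0.0105,0.2,0],
    [-0.0125,0.0105,0.28,0],
    [-0.0125,0.0105,0.322,0],
    [-0.0125,0.0105,0.322,0],
  ],
)

```text
time: 12.4
tcp_pos: [483.1, -46.8, 45.1]
eef_rot: [-0.001, 1.0, 0.003, -0.003]
contact_force: [0.5, 0.4, -1.0]
gripper_width: 51.2
finger_force: 0.0
```

Emit:
carry_out(
  commands=[
    [0,0,0,0],
    [0,0,0,0],
    [0,0,0,0],
    [0,0,0,0],
    [0,0,0,0],
  ],
  claw=-1,
  newtons=40,
)

```text
time: 12.9
tcp_pos: [486.3, -49.3, 48.7]
eef_rot: [0.0, 1.0, 0.001, 0.001]
contact_force: [0.9, -2.0, 0.9]
gripper_width: 25.1
finger_force: 44.9
```

Emit:
carry_out(
  commands=[
    [0.0004,0,-0.017,0],
    [0.0015,0,-0.034,0],
    [0.006,0,-0.068,0],
    [0.0134,0,-0.102,0],
    [0.0134,0,-0.102,0],
  ],
)

```text
time: 13.4
tcp_pos: [491.3, -49.3, 89.8]
eef_rot: [0.0, 1.0, 0.001, 0.001]
contact_force: [3.2, -1.9, -3.9]
gripper_width: 25.2
finger_force: 44.0
```

Emit:
carry_out(
  commands=[
    [0.01,0,-0.033,0],
    [0.0237,0,-0.064,0],
    [0.0392,0,-0.094,0],
    [0.058,0,-0.123,0],
    [0.079,0,-0.15,0],
  ],
)

```text
time: 13.9
tcp_pos: [521.0, -49.2, 148.4]
eef_rot: [0.0, 1.0, 0.001, -0.002]
contact_force: [0.9, -2.5, -7.0]
gripper_width: 25.2
finger_force: 42.4
```

Emit:
carry_out(
  commands=[
    [0.0226,0,-0.0255,0],
    [0.0226,0,-0.0255,0],
    [0.0226,0,-0.0255,0],
    [0.0226,0,-0.0255,0],
    [0.0226,0,-0.0255,0],
  ],
)

```text
time: 14.4
tcp_pos: [530.4, -49.1, 158.7]
eef_rot: [0.0, 1.0, 0.001, -0.0]
contact_force: [-2.7, -2.9, 2.0]
gripper_width: 24.6
finger_force: 42.9
```

Run:
```python
from h import *
w=grab('wrist');s=w['s'];p=np.array(s['tcp_pos']);print(p,s['contact_force'],s['gripper_width'],s['finger_force'],s['time'])
# hinge at x=485+157, z 66.5 ; grasp point 19 above TCP
print('angle',np.degrees(np.arctan2(p[2]+19-66.5,642-p[0])),'radius',np.hypot(p[2]+19-66.5,642-p[0]))
pr=px(w,[[563,37,109],[563,37,69]]);print(pr)
b=grab('top');a=grab('scene');save(a,'a2.pkl');save(b,'b2.pkl')
print(px(a,[[642-111,-49,66.5+111],[563,37,109]]))
```

```text
[530.44396875 -49.13380941 158.67639131] [-2.65486686 -2.8952964   1.97024854] 24.572134622447876 42.93903350830078 14.4
angle 44.90234136084835 radius 157.49583516338964
[[121.39803878 168.15584787]
 [143.76015361 158.17959816]]
[[291.34755954 145.80393469]
 [259.05185276 174.17694423]]
```

Run:
```python
from h import *
b0,b,a=load('b.pkl'),load('b2.pkl'),load('a2.pkl')
# lid front edge at 45 deg: 122 mm from the hinge; white lid pixels vs worktop under it
t=np.radians(45);h=np.array([642,-49,66.5])
for y in(-95,-3):
  for r in(60,80,100,115,130):
    X=[642-r*np.cos(t)-2*np.sin(t)*0,y,66.5+r*np.sin(t)+2];u=px(a,X)[0].astype(int);print(y,r,u,a['frame'][u[1],u[0]],end=' ')
  print()
w=grab('wrist');save(w,'w8.pkl')
for z in(109,):
  u=px(w,[563,37,z])[0].astype(int);print(u,w['frame'][u[1]-8:u[1]+9:2,u[0]-8:u[0]+9:2].mean(2).astype(int))
for n,z in(('vial',20),('jar',53)):pass
d=cv2.absdiff(b0['frame'],b['frame']).max(2);print('dish/jar/vial area change',[(d[y-12:y+12,x-12:x+12]>40).sum() for x,y in((154,191),(197,191),(207,228))])
s=bot.get_state();print(s['tcp_pos'],s['contact_force'],s['finger_force'],np.abs(s['qd']).max())
```

```text
-95 60 [285 143] [41 48 52] -95 80 [288 142] [40 47 50] -95 100 [292 141] [57 67 72] -95 115 [295 140] [39 48 50] -95 130 [298 139] [41 48 52] 
-3 60 [260 159] [131 154 164] -3 80 [264 158] [130 153 162] -3 100 [267 157] [131 152 163] -3 115 [270 156] [130 153 162] -3 130 [273 155] [130 153 162] 
[121 168] [[186 180 149 136 123 112  94  73  69]
 [184 161 149 152 152 154 146 123  84]
 [176 154 151 149 143 148 154 155 130]
 [164 150 149 111  87 121 149 154 152]
 [159 150 138  79  69 115 147 153 156]
 [162 151 139  82  69  93 133 150 154]
 [169 151 146 103  73  71  90 141 153]
 [181 160 151 142 122 119 127 150 152]
 [185 174 156 151 151 153 151 151 140]]
dish/jar/vial area change [np.int64(0), np.int64(0), np.int64(0)]
[530.48187333 -49.12996032 158.70355177] [-3.92732664 -3.13717701  1.85772933] 42.98746883869171 0.002210814978485517
```

The post's end ring sits where predicted, the grip is held on the right radius (157.5 mm) at 44.9°, and the bystanders are unmoved. Handing in.

```bash
python3 -c "
from plant import bot
print(bot.job_done())"
```

```text
the job is handed in; nothing more can be done
None
```

I handed the job in with the post seated and released while the lid was shut, the lid held at about 45°, and the vial, jar and dish unmoved; the hand-in gave no verdict.

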